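Fit the filter, then open and hold the lid of the viewing box

ROBOT

A 6-joint arm with a two-finger parallel gripper is mounted at the origin on a cart in front of the work surface, level with it; the furniture and walls round the work are solid. World frame = base frame: x ahead of the robot, y to its left, z up, the work surface at z = 0. Lengths are in m, angles in degrees, forces in N, time in s.
With the tool pointing down it reaches from about 0.375 to 0.975 m from the base axis. Payload 3.8 kg.
Tool frame: the origin (TCP) lies midway between the tips of the shut fingers; the grasp point (between the pads) lies 19 mm behind it; z points along the fingers, y is the line along which they close (so a half turn about z gives the same grasp; the last joint's range is limited). The gripper opens to 88 mm and grips with 3 to 60 N. Pads are 18 mm wide; open, the fingers measure 123 mm over their backs; the gripper's body (75 mm by 187 mm) begins 45 mm behind the grasp point.
Start: joints at [-71.958, 15.12, 91.902, -0, 72.978, -2.114], TCP at [0.233, -0.634, 0.239] pointing down, gripper open.
Joint ranges: [-150.88, 150.88], [-54.13, 125.18], [17.81, 147.31], [-75.09, 255.09], [0, 152.58], [-146.25, 146.25]. Speed limits (degrees/s): [147.25, 147.25, 180, 180, 180, 180].

INTERFACE

Orientations are given as a 3x3 rotation matrix whose columns are the frame's x, y, z axes.
In Python, from plant import r gives the robot as it stands. The module is installed in compiled form; this text tells all that it offers.
- The arm moves only by the tool arm_command, never from a script. Its argument "commands" is a list of rows, each a list of 7 numbers: the turn, a rotation vector about the tool's x, y, z in units of 6 degrees (1.0 is 6 degrees), then the shift along the tool's x, y, z in units of 30 mm (1.0 is 30 mm), then the closure, from -1 (fully open) to 1 (shut). In form: [[rx, ry, rz, tx, ty, tz, gripper], ...]. A call has 1 to 10 rows; each row shifts and turns the commanded pose from where the row before left it, along the tool's axes as they then stand; what a row does not reach is not made up. A row lasts 1/8 s, in which the tool goes at most 62.5 mm and 10.7 degrees, less where a joint would pass 70% of its speed; a pose out of reach is approached as far as the arm can. A call is refused whole if a number of a shift passes 1 or a number of a turn 1, either way. A call with a gripper value outside its range is refused whole. The fingers move at their own pace and stop on an object; "grip_force" is the grip in N (left out, the last holds). Time passes only in rows, so rows that do not move let the fingers close. It gives the time, the measured TCP pose, the force, the opening and the grip force at its end, in the units of the state.
- r.state(): the state, without advancing time (a new reading comes with each control period).
- r.camera(name): name is "scene" or "top" or "wrist"; returns (picture, depth): 384x512x3 uint8, red, green, blue; 384x512 float32, m along the optical axis (not along the pixel's ray), 0 where there is no reading.
- r.get_calibration(name): a dict with "fov_y" (degrees; the focal length in pixels is half the picture's height over the tangent of half this angle, whatever the lens; pixels are square), "cx", "cy" (the principal point, pixels), "R" (3x3) and "t" (3): a world point X has camera coordinates R X + t; the wrist camera has in their place "hand_eye" (4x4, takes a point from camera to tool coordinates, whose origin is the TCP and whose axes are the flange's). Camera axes: x right, y down, z forward; pixel columns grow to the right and rows downward; lengths in m; the calibration is good to about 2 mm. A picture is of the moment at which its call begins: read the wrist's pose just before it. get_calibration takes no time and is no camera call.
- r.finish_job(): hands the job in; it is judged then, once.
The state is a dict: "clock": time; "qpos": joint angles; "joint_vel": joint speeds; "tau": joint torques, N m; "tool_pos": TCP position; "eef_rot": TCP orientation; "wrist_force": force on the tool from outside, world axes, zero at the start; "wrist_torque": the same for the moment, N m; "width": finger opening in m; "grasp_force": force on a finger pad.
Only numpy, scipy, OpenCV 4.12 (cv2) and the standard library are available. Lean on these libraries where they do the work, as an engineer would, in place of code of your own. Each camera call takes 0.05 s, during which the arm holds its last target. There are 200 camera calls.

TASK

Make the fluorescence viewing box safe to open: move the filter (the plate with the narrow upright tab) from the rack into the slot on the box's lamp console, push it fully home and let go, leaving the blanking plate and everything else alone and the lid shut till then. Then tug the lid up by its front pull before touching the rocker, as nothing outside shows whether the bolt has caught it; if it will not come, press the end of the rocker next to the lid fully down to draw the bolt. The lid falls shut by itself, so raise it by the pull to about 60 degrees for your colleague and finish the program while still holding it steadily there.

Things in the scene. Friction and masses are not known exactly. Their poses are not given: they have to be found in the camera images.
- view_box: White viewing box, 180 x 222 x 117 mm (x, y, z), fixed. Origin: centre of its underside, on the worktop; +x to its back (hinge side), +y to its left. Left 150 mm (y -0.039 to 0.111): dish chamber under the lid. Right 72 mm (y -0.111 to -0.039): lamp console, flat deck at z 0.117, level with the shut lid's top; on it only the rocker (front) and the filter slot (back).
- filter: Loose upright aluminium frame 56 x 6 x 70 mm (x, y, z) with an amber pane; on its top, in the middle, an upright grip tab 26 x 8 x 38 mm (z 0.070 to 0.108). About 0.1 kg. Origin: centre of its lower edge; z up. Fits the slot either way round. Stands in one of the two rack slots, its lower edge 6 mm above the worktop.
- blank: Blanking plate, stays in the other rack slot: the same 56 x 6 x 70 mm plate but solid and without a tab; along its whole top a black bead 56 x 10 x 12 mm (z 0.070 to 0.082). Origin: centre of its lower edge.
- filter_rack: Grey block 150 x 50 x 34 mm on a 162 x 62 x 5 mm foot, fixed. Origin: centre of its underside. Two slots in line along its x, centred at x = -0.035 and 0.035, y = 0, each 59 x 9 mm, 28 mm deep (floor at z = 0.006); the plates lift out straight up.
- slot_floor (a point): Centre of the floor of the filter slot, at (0.040, -0.075, 0.052) in the box's frame; axes as the box's. The slot opens at the deck (z 0.117), is 59 mm long (x), 9 mm wide (y) and 65 mm deep, with a 5 mm lead-in at 45 degrees round the mouth. Home, the filter's lower edge rests on this floor; its frame then stands 5 mm above the deck, its tab 43 mm.
- lid (a joint): Lid angle in rad: 0 shut, grows as the front rises, stop at 1.35 (77 degrees); falls shut from any angle. About 0.35 kg: 1 to 2 N at the pull lifts it; turning it in a firm grip adds a few N. If the bolt has caught it, the lid comes up only about 0.02 rad (4 mm at the pull) and stops hard; otherwise it comes freely.
- lid_hinge (a point): Middle of the lid's hinge axis, which runs along the box's y, at (0.085, 0.036, 0.112) in the box's frame; axes as the box's.
- lid_pull (a point): Centre of the lid's pull: grey round bar 26 mm long (box's y), 18 mm thick, on a 16 mm stem, 34 mm in front of the lid's edge; free space below. Lid shut: at (-0.122, 0.036, 0.112) in the box's frame, 0.207 m from the hinge axis. Pinched across its two flat ends it turns between the fingers as the lid rises, so the tool can keep pointing down. Axes turn with the lid.
- rocker (a joint): Rocker that works the bolt: black V-shaped two-ended key, 56 mm (box's y) x 22 mm (x), at the front of the console deck. Value in rad: grows as the end next to the lid goes down, -0.34 to 0.34; stays where left, starts near 0 in either case. Pressing that end fully (0.34, about 4 N) draws the bolt, which stays drawn; pressing the other end fully throws it again.
- rocker_lid_end (a point): On the rocker's upper face near its end next to the lid, 22 mm from its pivot axis: the place to press. About 18 mm above the deck with the rocker level; goes down about 7.5 mm in a full press. Axes turn with the rocker.
- rocker_far_end (a point): The same point on the rocker's other end, next to the box's right side.
- bench_timer: White bench timer, 64 x 64 x 19 mm, lying near the front; leave alone. Origin: centre of its underside.
- dish_spare: Petri dish, 44 mm across, 14 mm high, near the front; leave alone. Origin: centre of its underside.
- pen: Grey pen, 131 mm long, 11 mm thick, lying near the front; leave alone. Origin: centre of its underside.
There are look-alikes about, which are no part of the job. Leave any brown or green look-alike of the filter alone.

How it is judged:
By the outcome, as a careful person would: the job done as asked, in the order asked, and still so for the second after the job is handed in, while the arm keeps its last pose, push and grip.
It also fails if it takes over 72 s, if anything falls off the work surface, if the arm or the gripper's body presses on something with over 40 N, if the wrist force passes 120 N, or if a joint passes its speed limit or range.

## Working session

There is one attempt and no reset: what is moved stays moved. The work goes in short steps, Python scripts to look and compute and a tool call to move; the robot and the scene stay as the last step left them, time stands still between calls to the robot, and variables do not carry over. Pictures are saved under pics/ and viewed, at most 10 in all, crops included, and the job is handed in when it is done.

Besides the shell and the picture viewer there is one more tool, called as name(argument=value, ...), one argument or row to a line, values as JSON. arm_command: Moves the arm, as the interface text tells. Its arguments: {"type":"object","properties":{"commands":{"type":"array","items":{"type":"array","items":{"type":"number"}}},"grip_force":{"type":"number"}},"required":["commands"]}

```bash
mkdir -p pics; cat > h.py <<'E'
import numpy as np, cv2
from plant import r
def K(n):
    c=r.get_calibration(n); f=192/np.tan(np.radians(c["fov_y"])/2); return c,f
def cam(n):
    s=r.state(); im,d=r.camera(n); return s,im,d
def pose(n,s=None):
    c,f=K(n)
    if n=="wrist":
        T=np.eye(4);T[:3,:3]=s["eef_rot"];T[:3,3]=s["tool_pos"];M=T@np.array(c["hand_eye"])
        return c,f,M[:3,:3],M[:3,3]
    R=np.array(c["R"]);t=np.array(c["t"]); return c,f,R.T,-R.T@t
def pts(n,d,s=None):
    c,f,R,o=pose(n,s); v,u=np.mgrid[:384,:512]
    return np.stack([(u-c["cx"])/f*d,(v-c["cy"])/f*d,d],-1)@R.T+o
def ray(n,u,v,z,s=None):
    c,f,R,o=pose(n,s); w=R@np.array([(u-c["cx"])/f,(v-c["cy"])/f,1]); return o+w*(z-o[2])/w[2]
def proj(n,X,s=None):
    c,f,R,o=pose(n,s); p=R.T@(np.array(X)-o); return p[0]/p[2]*f+c["cx"],p[1]/p[2]*f+c["cy"]
def save(n,im): cv2.imwrite("pics/"+n,cv2.cvtColor(im,cv2.COLOR_RGB2BGR))
E
python3 - <<'E'
from h import *
ims=[]
for n in("scene","top"):
    s,im,d=cam(n); np.savez(n+".npz",im=im,d=d); save(n+"0.png",im); c,f,R,o=pose(n); print(n,f,o,R[:,2],(d>0).mean(), r.get_calibration(n).keys())
print(r.state())
print(r.get_calibration("wrist"))
E
```

```text
scene 421.4267702917244 [ 0.00453463 -1.04107192  0.49621309] [ 0.50892707  0.75904062 -0.40601793] 0.98455810546875 dict_keys(['fov_y', 'cx', 'cy', 'R', 't'])
top 492.24946206202185 [ 0.32618846 -0.30726312  1.21094023] [ 0.15784311 -0.00717776 -0.98743812] 0.9960988362630209 dict_keys(['fov_y', 'cx', 'cy', 'R', 't'])
{'clock': 0.1, 'qpos': array([-7.19559624e+01,  1.51637292e+01,  9.19723204e+01, -2.15788384e-04,
        7.29792212e+01, -2.11342174e+00]), 'joint_vel': array([ 0.11128854, -0.09733509, -0.15357858,  0.03149577,  0.05474557,
        0.00643895]), 'tau': array([ 4.87720354e-04, -5.03621578e+01, -3.58071291e+01,  7.31539680e-02,
        2.33762426e-02, -5.26366364e-05]), 'tool_pos': array([ 0.23241212, -0.63304071,  0.23753607]), 'eef_rot': array([[ 9.38748780e-01,  3.44601706e-01, -6.26591574e-04],
       [ 3.44602268e-01, -9.38746836e-01,  1.91179270e-03],
       [ 7.05961680e-05, -2.01061794e-03, -9.99997976e-01]]), 'wrist_force': array([ 1.37211785, -0.77188196,  0.21460906]), 'wrist_torque': array([ 0.02551478, -0.01118678, -0.02073073]), 'grasp_force': 0.0, 'width': 0.08795901355578088}
{'fov_y': 63.97107372190702, 'cx': 254.69518729277675, 'cy': 194.73487988203178, 'hand_eye': array([[-2.99486822e-05, -9.55529795e-01, -2.94894574e-01,
         7.55788637e-02],
       [ 9.99999823e-01, -2.03840307e-04,  5.58934701e-04,
        -2.77385808e-04],
       [-5.94190161e-04, -2.94894505e-01,  9.55529632e-01,
        -1.47538079e-01],
       [ 0.00000000e+00,  0.00000000e+00,  0.00000000e+00,
         1.00000000e+00]])}
```

View pics/scene0.png

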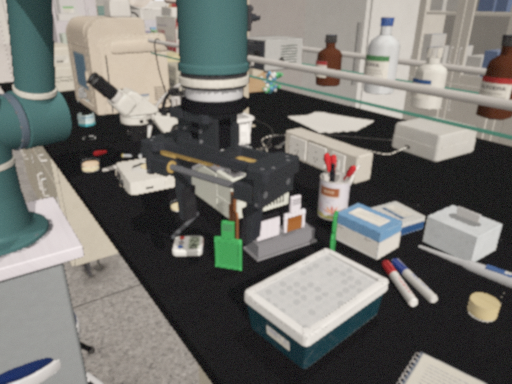

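View pics/top0.png

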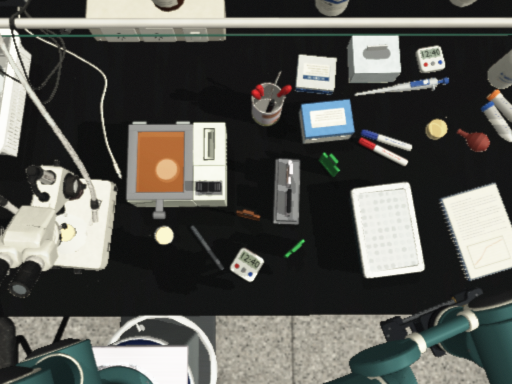

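The top view shows the viewing box at (178,165), with its slot at (209,145), rocker at (208,187) and pull at (159,213). The rack is at (287,190). Candidates for the filter:
- Two plates in the rack, at (289,172) and (289,200).
- A brown look-alike at (248,213), and green look-alikes at (330,162) and (295,248).

Next I'll enlarge the rack and measure the box.

```bash
python3 - <<'E'
from h import *
S=np.load("scene.npz");T=np.load("top.npz")
a=cv2.resize(S["im"][180:280,205:345],(560,400),interpolation=cv2.INTER_CUBIC)
b=cv2.resize(T["im"][150:230,260:310],(250,400),interpolation=cv2.INTER_CUBIC)
save("crop1.png",np.hstack([a,b[:, :230]]))
P=pts("top",T["d"]); z=P[...,2]
# rack block z .034 and box deck z .117
reg=np.zeros(z.shape,bool)
def rect(mask,nm):
    X=P[mask][:,:2]; (c,wh,an)=cv2.minAreaRect(X.astype(np.float32)); print(nm,mask.sum(),c,wh,an,np.median(P[mask],0))
m=np.zeros_like(reg); m[150:230,262:312]=1; 
rect(m&(abs(z-.034)<.004),"rack"); rect(m&(z>.06),"plates")
X=P[m&(z>.055)]; print(np.round(X[np.argsort(-X[:,2])][:25],3))
m=np.zeros_like(reg); m[110:215,120:240]=1; rect(m&(abs(z-.117)<.004),"box")
m=np.zeros_like(reg); m[206:222,145:172]=1;rect(m&(z>.08),"pull")
E
```

```text
rack 936 (0.5192115902900696, -0.4042634963989258) (0.05037453770637512, 0.15026724338531494) 87.13667297363281 [ 0.51683147 -0.39934485  0.03405481]
plates 213 (0.44629132747650146, -0.3768062889575958) (0.043234046548604965, 0.2741799056529999) 68.88874816894531 [ 0.50332059 -0.40285446  0.08833078]
[[ 0.326 -0.307  1.211]
 [ 0.326 -0.307  1.211]
 [ 0.326 -0.307  1.211]
 [ 0.326 -0.307  1.211]
 [ 0.326 -0.307  1.211]
 [ 0.326 -0.307  1.211]
 [ 0.326 -0.307  1.211]
 [ 0.326 -0.307  1.211]
 [ 0.326 -0.307  1.211]
 [ 0.326 -0.307  1.211]
 [ 0.326 -0.307  1.211]
 [ 0.326 -0.307  1.211]
 [ 0.545 -0.408  0.118]
 [ 0.561 -0.406  0.118]
 [ 0.556 -0.408  0.117]
 [ 0.559 -0.406  0.117]
 [ 0.545 -0.406  0.117]
 [ 0.554 -0.404  0.116]
 [ 0.543 -0.403  0.116]
 [ 0.543 -0.406  0.116]
 [ 0.545 -0.401  0.115]
 [ 0.559 -0.404  0.115]
 [ 0.562 -0.404  0.115]
 [ 0.548 -0.406  0.115]
 [ 0.566 -0.409  0.115]]
box 6131 (0.5578534007072449, -0.143681138753891) (0.21447819471359253, 0.22075088322162628) 0.0069491188041865826 [ 0.57149642 -0.14501566  0.11614135]
pull 136 (0.455672949552536, -0.10861886292695999) (0.02779439464211464, 0.025596341118216515) 1.1901484727859497 [ 0.45265314 -0.10953775  0.11837957]
```

View pics/crop1.png

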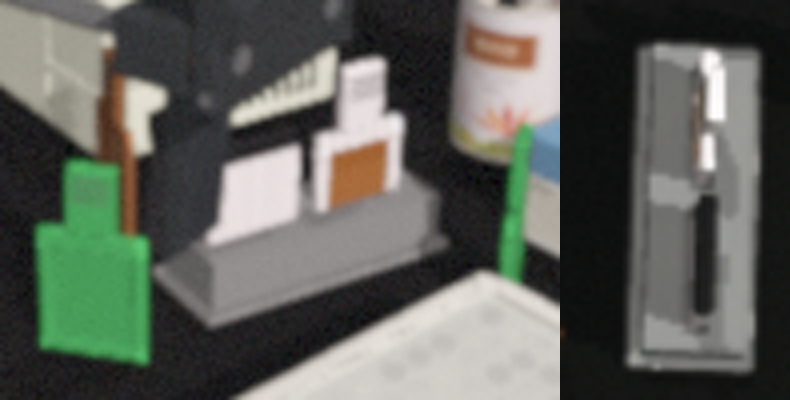

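The crop shows the filter in the rack's back slot: white frame, amber pane and narrow upright tab at top-view (289,172), tab top at 0.115 m, which matches 0.114. The plate in front, with the black bead, is the blank. The brown and green plates are decoys.

Next I'll move above the rack and box for a look with the wrist camera.

arm_command(
  commands=[
    [0,0,0.96,0,0,-0.75,-1],
    [0,0,0.96,0,0,-0.75,-1],
    [0,0,0.96,0.2,-0.5,-0.75,-1],
    [0,0,0.97,0.6,-0.9,-0.75,-1],
    [0,0,0,0.6,-0.9,0,-1],
    [0,0,0,0.6,-0.9,0,-1],
    [0,0,0,0.6,-0.9,0,-1],
    [0,0,0,0.6,-0.9,0,-1],
    [0,0,0,0.6,-0.9,0,-1],
    [0,0,0,0.6,-0.9,0,-1],
  ],
)

```text
clock: 1.35
tool_pos: [0.3694, -0.4327, 0.3281]
eef_rot: [[0.999, -0.051, -0.001], [-0.051, -0.999, 0.001], [-0.001, -0.001, -1.0]]
wrist_force: [0.2, -1.1, -0.2]
width: 0.0883
grasp_force: 0.0
```

arm_command(
  commands=[
    [0,0,0,0.6,-0.9,0,-1],
    [0,0,0,0.6,-0.9,0,-1],
    [0,0,0,0.6,-0.9,0,-1],
    [0,0,0,0.6,-0.9,0,-1],
    [0,0,0,0.6,-0.9,0,-1],
    [0,0,0,0.6,-0.9,0,-1],
    [0,0,0,0,0,0,-1],
    [0,0,0,0,0,0,-1],
    [0,0,0,0,0,0,-1],
  ],
)

```text
clock: 2.48
tool_pos: [0.4846, -0.2784, 0.3285]
eef_rot: [[0.999, -0.052, -0.0], [-0.052, -0.999, -0.0], [-0.0, 0.0, -1.0]]
wrist_force: [-0.1, 0.4, 0.3]
width: 0.0877
grasp_force: 0.0
```

```bash
python3 - <<'E'
from h import *
s,im,d=cam("wrist"); np.savez("w1.npz",im=im,d=d,**{k:s[k] for k in("tool_pos","eef_rot")}); save("w1.png",im); print(s["tool_pos"],s["eef_rot"].round(3),s["clock"])
E
```

```text
[ 0.48464532 -0.27836983  0.3285454 ] [[ 0.999 -0.052 -0.   ]
 [-0.052 -0.999 -0.   ]
 [-0.     0.    -1.   ]] 2.475
```

View pics/w1.png

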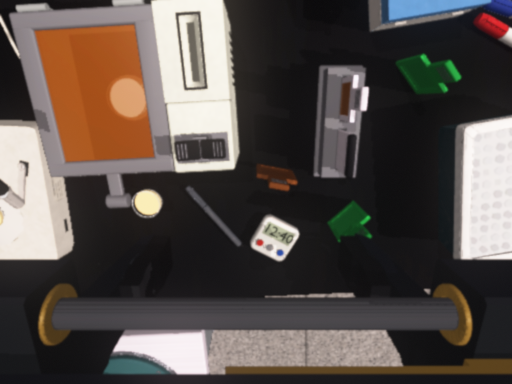

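The wrist view shows:
- Slot at (191,50) inside its printed frame.
- Rocker at (202,149).
- Pull bar at (118,200).
- Filter tab at (360,91) and blank at (350,155).

Next I'll measure all of these on their own planes.

```bash
cat >> h.py <<'E'
def load(f):
    w=np.load(f); return w,w["im"],w["d"]
def rays(n,uv,z,s=None): return np.array([ray(n,u,v,z,s) for u,v in uv])
def mrect(n,mask,z,s,nm,zmed=None):
    k,l,st,ce=cv2.connectedComponentsWithStats(mask.astype(np.uint8)); i=1+np.argmax(st[1:,4]); m=(l==i)
    cs,_=cv2.findContours(m.astype(np.uint8),cv2.RETR_EXTERNAL,cv2.CHAIN_APPROX_NONE)
    c=max(cs,key=cv2.contourArea)[:,0]; X=rays(n,c,z,s)[:,:2].astype(np.float32)
    r_=cv2.minAreaRect(X*1000); b=cv2.boxPoints(r_); 
    e=max([b[1]-b[0],b[2]-b[1]],key=np.linalg.norm)
    a=(np.degrees(np.arctan2(e[1],e[0]))+90)%180-90
    print(nm,"px",ce[i].round(1),st[i,4],"c",np.round(r_[0],1),"wh",np.round(r_[1],1),"long axis deg",round(float(a),2)); return m
E
python3 - <<'E'
from h import *
w,im,d=load("w1.npz"); P=pts("wrist",d,w); z=P[...,2]; g=im.mean(2)
def reg(u0,u1,v0,v1):
    m=np.zeros(g.shape,bool); m[v0:v1,u0:u1]=1; return m
print("deck z",np.median(z[100:125,180:220]),"lid z",np.median(z[60:90,150:158]), "table z",np.median(z[100:140,250:300]))
mrect("wrist",reg(170,245,0,90)&(z<.112)&(z>.0)&reg(180,205,14,86),.117,w,"slot-depth")
for t in(60,90,120,150): mrect("wrist",reg(181,203,14,86)&(g<t),.117,w,"slot<%d"%t)
mrect("wrist",reg(165,236,125,168)&(g<110),.130,w,"rocker")
mrect("wrist",reg(305,375,55,185)&(abs(z-.034)<.006),.034,w,"rack")
mrect("wrist",reg(330,375,60,110)&(z>.1),.114,w,"tab")
mrect("wrist",reg(330,375,110,180)&(z>.07),.088,w,"bead")
mrect("wrist",reg(100,132,190,212)&(z>.08),.116,w,"pull")
# edge lines: console right edge at z .117
m=(abs(z-.117)<.006)
R=[];L=[]
for v in range(10,165,5):
    u=np.where(m[v,150:260])[0]+150
    if len(u): R.append(ray("wrist",u.max(),v,.117,w))
R=np.array(R); print("right edge slope deg",np.degrees(np.polyfit(R[:,0],R[:,1],1)[0]),R[[0,-1]].round(4))
F=[]
for u in range(40,235,5):
    v=np.where(m[100:190,u])[0]+100
    if len(v): F.append(ray("wrist",u,v.max(),.117,w))
F=np.array(F); print("front edge",F[::6].round(4).tolist(),np.degrees(np.polyfit(F[:,1],F[:,0],1)[0]))
# heights along the rocker
print(z[140:160:3,172:232:5].round(3))
E
```

```text
deck z 0.11836551553481442 lid z 0.11843136442906207 table z 0.00143772437895201
slot-depth px [192.4  51.6] 485 c [ 612.1 -218.8] wh [58.2  9.9] long axis deg 0.42Traceback (most recent call last):
  File "<stdin>", line 7, in <module>
  File "h.py", line 25, in mrect
    k,l,st,ce=cv2.connectedComponentsWithStats(mask.astype(np.uint8)); i=1+np.argmax(st[1:,4]); m=(l==i)
                                                                           ~~~~~~~~~^^^^^^^^^^
    return _wrapfunc(a, 'argmax', axis=axis, out=out, **kwds)
    return bound(*args, **kwds)
ValueError: attempt to get argmax of an empty sequence
```

```bash
python3 - <<'E'
from h import *
w,im,d=load("w1.npz"); P=pts("wrist",d,w); z=P[...,2]; g=im.mean(2)
def reg(u0,u1,v0,v1):
    m=np.zeros(g.shape,bool); m[v0:v1,u0:u1]=1; return m
print(g[10:92:6,176:208:2].astype(int))
mrect("wrist",reg(165,236,130,166)&(g<110),.130,w,"rocker")
mrect("wrist",reg(305,375,55,185)&(abs(z-.034)<.006),.034,w,"rack")
mrect("wrist",reg(330,375,60,110)&(z>.1),.114,w,"tab")
mrect("wrist",reg(330,375,110,180)&(z>.07),.088,w,"bead")
mrect("wrist",reg(100,132,190,212)&(z>.08),.116,w,"pull")
m=(abs(z-.118)<.006)
R=[]
for v in range(10,165,5):
    u=np.where(m[v,150:260])[0]+150
    if len(u): R.append(ray("wrist",u.max(),v,.117,w))
R=np.array(R); print("right edge slope deg",np.degrees(np.polyfit(R[:,0],R[:,1],1)[0]),R[::10].round(4).tolist())
F=[]
for u in range(60,235,5):
    v=np.where(m[100:185,u])[0]+100
    if len(v): F.append(ray("wrist",u,v.max(),.117,w))
F=np.array(F); print("front edge",F[::6].round(4).tolist(),np.degrees(np.polyfit(F[:,1],F[:,0],1)[0]))
print(z[140:160:3,172:232:5].round(3))
E
```

```text
[[241 241 240 238 237 237 237 236 236 236 233 221 235 243 243 243]
 [111 140 221 225 223 225 218 207 193 176 162 114 145 241 243 242]
 [168 115 235 242 241 209 178 152 131 151 163 142 100 230 242 243]
 [216  88 221 241 242 209 107  99 100 126 161 169  82 221 241 242]
 [234 115 165 240 242 229 132  99 100 111 156 158  99 164 242 243]
 [241 173 113 235 243 240 157 101  99 103 147 165 121 127 238 242]
 [240 226  87 221 242 243 209 106  99 101 132 162 145  89 224 241]
 [239 234 118 159 240 242 227 131  99 101 113 160 160  89 200 240]
 [238 239 175 104 232 242 239 152  99 100 105 149 167 122 138 238]
 [239 240 230  88 222 242 240 203 106  99 101 139 162 143  98 227]
 [237 238 234 128 157 240 242 224 116 100 101 120 160 169  80 219]
 [237 238 238 182 106 232 241 239 153 100 101 108 154 158  95 157]
 [236 237 239 229  88 220 242 242 229 199 178 164 159 164 123 124]
 [238 238 238 235 138  81  96  88  91  87  92  92  94 104 107 132]]
rocker px [199.8 148.3] 1144 c [ 512.  -218.6] wh [28.7 57.8] long axis deg -89.62
rack px [337.4 119.2] 2568 c [ 520.3 -402.4] wh [ 52.  148.3] long axis deg -2
[... 400 characters left out ...]
.4864, -0.0452, 0.117], [0.4857, -0.0814, 0.117], [0.4715, -0.1149, 0.117], [0.4856, -0.1536, 0.117], [0.4837, -0.1893, 0.117], [0.4842, -0.2253, 0.117]] -0.05797491819129873
[[0.119 0.118 0.119 0.134 0.133 0.133 0.132 0.134 0.135 0.134 0.135 0.118]
 [0.117 0.138 0.137 0.136 0.135 0.133 0.133 0.133 0.134 0.136 0.135 0.119]
 [0.118 0.139 0.137 0.136 0.135 0.134 0.132 0.133 0.135 0.135 0.136 0.119]
 [0.116 0.14  0.137 0.136 0.136 0.132 0.133 0.133 0.135 0.135 0.134 0.119]
 [0.117 0.139 0.137 0.136 0.135 0.133 0.131 0.133 0.134 0.135 0.136 0.118]
 [0.116 0.14  0.139 0.136 0.136 0.135 0.132 0.133 0.133 0.135 0.137 0.119]
 [0.117 0.139 0.138 0.137 0.133 0.134 0.133 0.133 0.133 0.134 0.119 0.118]]
```

arm_command(
  commands=[
    [0,0,0,0.51,0.82,0.86,0],
    [0,0,0,0.51,0.82,0.86,0],
    [0,0,0,0.51,0.81,0.86,0],
    [0,0,0,0.51,0.81,0.86,0],
    [0,0,0,0.51,0.81,0.86,0],
    [0,0,0,0,0,0,0],
    [0,0,0,0,0,0,0],
    [0,0,0,0,0,0,0],
  ],
  grip_force=25,
)

```text
clock: 3.52
tool_pos: [0.5556, -0.4034, 0.2016]
eef_rot: [[0.999, -0.051, 0.002], [-0.051, -0.999, -0.001], [0.002, 0.001, -1.0]]
wrist_force: [-0.2, -0.4, -0.3]
width: 0.0439
grasp_force: 0.0
```

```bash
python3 - <<'E'
from h import *
s,im,d=cam("wrist"); np.savez("w2.npz",im=im,d=d,**{k:s[k] for k in("tool_pos","eef_rot")}); save("w2.png",im); print(s["tool_pos"],s["clock"])
w=s;P=pts("wrist",d,w); z=P[...,2]
uv=proj("wrist",[.5545,-.4045,.114],w); print(uv)
m=(z>.108)&(z<.13)&(abs(P[...,0]-.555)<.04)&(abs(P[...,1]+.4045)<.03); mrect("wrist",m,.114,w,"tab"); print(np.median(P[m],0))
m=(z>.108)&(z<.13)&(abs(P[...,0]-.555)<.04)&(abs(P[...,1]+.4045)<.03); mrect("wrist",(abs(z-.034)<.004)&(abs(P[...,0]-.52)<.12)&(abs(P[...,1]+.4)<.05),.034,w,"rack")
E
```

```text
[ 0.55560404 -0.40335527  0.20160414] 3.525
(np.float64(255.8618391599369), np.float64(199.77091416352997))
tab px [256.  197.4] 337 c [ 556.2 -404.7] wh [ 8.1 26.1] long axis deg -2.98
[ 0.55688894 -0.40470364  0.11516051]
rack px [255.5 198.9] 4959 c [ 520.  -402.8] wh [ 50.2 151.2] long axis deg -2.89
```

View pics/w2.png

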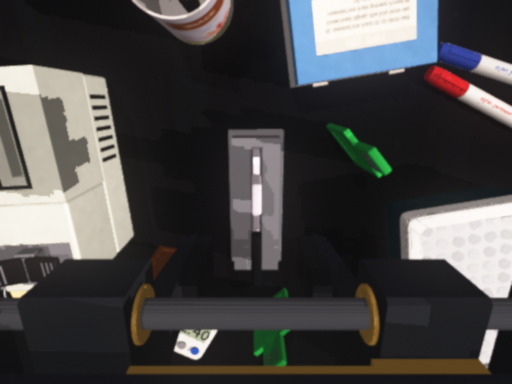

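The view is centred on the tab at (256,197), measured as 8 x 26 mm, which fits. I'll descend and grip.

arm_command(
  commands=[
    [0,0,0,0,0.04,0.8,0],
    [0,0,0,0,0,0.8,0],
    [0,0,0,0,0,0.8,0],
    [0,0,0,0,0,0.8,0],
    [0,0,0,0,0,0.8,0],
    [0,0,0,0,0,0,0],
    [0,0,0,0,0,0,1],
    [0,0,0,0,0,0,1],
    [0,0,0,0,0,0,1],
    [0,0,0,0,0,0,1],
  ],
  grip_force=25,
)

```text
clock: 4.82
tool_pos: [0.5556, -0.4049, 0.0805]
eef_rot: [[0.999, -0.051, 0.001], [-0.051, -0.999, -0.001], [0.001, 0.001, -1.0]]
wrist_force: [0.8, -0.2, 1.2]
width: 0.0079
grasp_force: 25.0
```

arm_command(
  commands=[
    [0,0,0,0,0,-0.5,1],
    [0,0,0,0,0,-0.8,1],
    [0,0,0,0,0,-0.8,1],
    [0,0,0,0,0,-0.8,1],
    [0,0,0,0,0,-0.8,1],
    [0,0,0,0,0,-0.8,1],
    [0,0,0,0,0,-0.8,1],
    [0,0,-0.49,0,0,0,1],
    [0,0,0,0,0,0,1],
  ],
)

```text
clock: 5.95
tool_pos: [0.5554, -0.4048, 0.24]
eef_rot: [[1.0, -0.001, 0.001], [-0.001, -1.0, -0.001], [0.001, 0.001, -1.0]]
wrist_force: [-0.6, 0.1, -2.1]
width: 0.0078
grasp_force: 25.0
```

arm_command(
  commands=[
    [0,0,0,0.23,-0.7,0,1],
    [0,0,0,0.23,-0.7,0,1],
    [0,0,0,0.23,-0.7,0,1],
    [0,0,0,0.23,-0.7,0,1],
    [0,0,0,0.23,-0.7,0,1],
    [0,0,0,0.23,-0.7,0,1],
    [0,0,0,0.23,-0.7,0,1],
    [0,0,0,0.23,-0.7,0,1],
    [0,0,0,0,0,0,1],
    [0,0,0,0,0,0,1],
  ],
)

```text
clock: 7.2
tool_pos: [0.6105, -0.2369, 0.2387]
eef_rot: [[1.0, 0.0, -0.0], [0.0, -1.0, -0.001], [-0.0, 0.001, -1.0]]
wrist_force: [0.1, -1.5, -0.5]
width: 0.0078
grasp_force: 25.0
```

```bash
python3 - <<'E'
from h import *
s,im,d=cam("wrist"); np.savez("w3.npz",im=im,d=d,**{k:s[k] for k in("tool_pos","eef_rot")})
s2,i2,d2=cam("scene"); 
save("w3.png",np.hstack([im[:,100:412],cv2.resize(i2[100:260,150:310],(384,384))])); print(s["tool_pos"],s["eef_rot"].round(4),s["clock"],s["width"])
print(proj("wrist",[.6125,-.2185,.117],s))
E
```

```text
[ 0.61051198 -0.23686585  0.23872119] [[ 1.e+00  2.e-04 -2.e-04]
 [ 2.e-04 -1.e+00 -6.e-04]
 [-2.e-04  6.e-04 -1.e+00]] 7.2 0.007828192018058401
(np.float64(234.21801474432596), np.float64(184.71484168342644))
```

View pics/w3.png

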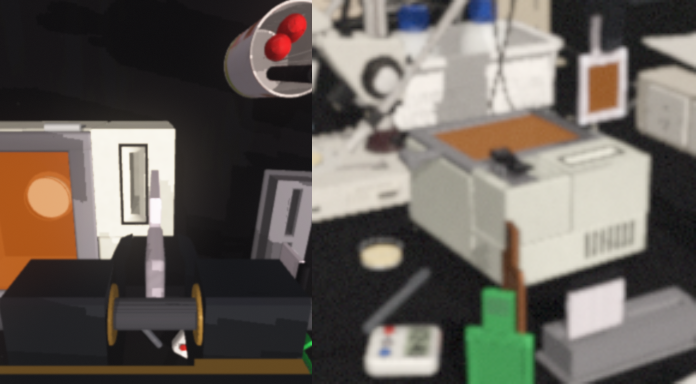

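The filter is held upright at (255,230). The slot is clear at (233,183), 18 mm to its left. I'll refine the slot centre from this closer view.

```bash
python3 - <<'E'
from h import *
w,im,d=load("w3.npz"); P=pts("wrist",d,w); z=P[...,2]; g=im.mean(2)
def reg(u0,u1,v0,v1):
    m=np.zeros(g.shape,bool); m[v0:v1,u0:u1]=1; return m
print("deck",np.median(z[130:140,220:270]))
mrect("wrist",reg(210,252,140,232)&(g<120),.117,w,"frame+slot")
mrect("wrist",reg(222,245,148,220)&(z<.113),.117,w,"slot depth")
m=reg(190,280,115,175)&(abs(z-.118)<.006)
for v in (130,150,165): 
    u=np.where(m[v])[0]; print("right edge",ray("wrist",u.max()+.5,v,.117,w))
print("back edge",[ray("wrist",u,np.where(m[:,u])[0].min()-.5,.117,w)[0].round(4) for u in (200,220,240,260)])
for zz in (.24,.25,.255):pass
t=(abs(P[...,1]+.237)<.02)&(z>.15)&reg(230,280,150,300)
X=P[t]; print(t.sum(),X.min(0),X.max(0))
for a,b in((.17,.19),(.19,.21),(.21,.232)):
    q=X[(X[:,2]>a)&(X[:,2]<b)]; print(a,len(q),np.percentile(q,[2,50,98],axis=0).round(4).tolist() if len(q) else 0)
for v in range(160,300,15):
    uu=np.where(t[v])[0]
    if len(uu): print(v,uu.min(),uu.max(),P[v,uu.min()].round(4),P[v,(uu.min()+uu.max())//2].round(4),P[v,uu.max()].round(4))
E
```

```text
deck 0.11854069278173024
frame+slot px [234.3 182.5] 434 c [ 612.2 -218.1] wh [74.3 25.3] long axis deg 0.22
slot depth px [233.8 182.1] 617 c [ 613.3 -218. ] wh [58.2 10.1] long axis deg 1.33
right edge [ 0.66128486 -0.2541165   0.117     ]
right edge [ 0.64404459 -0.2535696   0.117     ]
right edge [ 0.63067334 -0.25381301  0.117     ]
back edge [np.float64(0.6634), np.float64(0.6634), np.float64(0.6626), np.float64(0.6634)]
3992 [ 0.60210369 -0.24932444  0.16568169] [ 0.68605739 -0.22430976  0.38624595]
0.17 57 [[0.637, -0.2394, 0.1703], [0.638, -0.2365, 0.1798], [0.6383, -0.2338, 0.1889]]
0.19 77 [[0.6371, -0.2397, 0.1908], [0.638, -0.2365, 0.2003], [0.6382, -0.234, 0.209]]
0.21 115 [[0.6372, -0.2395, 0.2106], [0.6379, -0.2366, 0.2219], [0.6383, -0.2339, 0.2311]]
175 250 258 [ 0.637  -0.2338  0.1816] [ 0.6382 -0.2365  0.1864] [ 0.6379 -0.2392  0.1851]
190 250 259 [ 0.6379 -0.2343  0.2211] [ 0.6382 -0.2365  0.2221] [ 0.6381 -0.2393  0.2219]
205 249 260 [ 0.6335 -0.2339  0.2342] [ 0.6343 -0.2366  0.2364] [ 0.6339 -0.2397  0.2353]
220 249 260 [ 0.6253 -0.2339  0.2346] [ 0.6253 -0.2366  0.2347] [ 0.6257 -0.2397  0.2357]
235 230 279 [ 0.6202 -0.2243  0.2424] [ 0.6231 -0.2366  0.2488] [ 0.6205 -0.2493  0.2431]
250 230 279 [ 0.6205 -0.2256  0.2594] [ 0.6236 -0.2366  0.2655] [ 0.6204 -0.248   0.2592]
265 230 279 [ 0.6187 -0.2263  0.2697] [ 0.6209 -0.2366  0.2735] [ 0.6191 -0.2472  0.2703]
280 230 279 [ 0.6191 -0.2273  0.2818] [ 0.6135 -0.2366  0.273 ] [ 0.619  -0.2463  0.2816]
295 230 279 [ 0.6152 -0.2275  0.2858] [ 0.6066 -0.2366  0.2737] [ 0.6144 -0.2462  0.2847]
```

arm_command(
  commands=[
    [0,0,0,0.09,-0.62,0,1],
    [0,0,0,0,0,0,1],
    [0,0,0,0,0,0.7,1],
    [0,0,0,0,0,0.7,1],
    [0,0,0,0,0,0.3,1],
    [0,0,0,0,0,0.2,1],
    [0,0,0,0,0,0.2,1],
    [0,0,0,0,0,0,1],
  ],
)

```text
clock: 8.3
tool_pos: [0.6128, -0.218, 0.175]
eef_rot: [[1.0, -0.0, -0.001], [-0.0, -1.0, 0.0], [-0.001, -0.0, -1.0]]
wrist_force: [-0.8, -0.3, -0.5]
width: 0.0076
grasp_force: 25.0
```

arm_command(
  commands=[
    [0,0,0,0,0,0.3,1],
    [0,0,0,0,0,0.3,1],
    [0,0,0,0,0,0.3,1],
    [0,0,0,0,0,0.3,1],
    [0,0,0,0,0,0.2,1],
    [0,0,0,0,0,0.12,1],
    [0,0,0,0,0,0.05,1],
    [0,0,0,0,0,0,1],
  ],
)

```text
clock: 9.3
tool_pos: [0.6134, -0.2181, 0.1288]
eef_rot: [[1.0, -0.0, 0.0], [-0.0, -1.0, -0.0], [0.0, 0.0, -1.0]]
wrist_force: [0.5, -0.0, -0.4]
width: 0.0081
grasp_force: 25.0
```

arm_command(
  commands=[
    [0,0,0,0,0,0.05,1],
    [0,0,0,0,0,0.05,1],
    [0,0,0,0,0,0.05,1],
    [0,0,0,0,0,0,1],
  ],
)

```text
clock: 9.8
tool_pos: [0.6137, -0.2184, 0.1265]
eef_rot: [[1.0, -0.0, 0.001], [-0.0, -1.0, -0.001], [0.001, 0.001, -1.0]]
wrist_force: [-3.4, 0.6, 8.9]
width: 0.0077
grasp_force: 25.0
```

arm_command(
  commands=[
    [0,0,0,0,0,0.05,1],
    [0,0,0,0,0,0.03,1],
    [0,0,0,0,0,0,1],
  ],
)

```text
clock: 10.18
tool_pos: [0.6142, -0.2187, 0.1265]
eef_rot: [[1.0, 0.0, 0.003], [0.0, -1.0, -0.001], [0.003, 0.001, -1.0]]
wrist_force: [-6.7, 2.8, 17.9]
width: 0.0079
grasp_force: 25.0
```

arm_command(
  commands=[
    [0,0,0,0,0,-0.08,1],
    [0,0,0,0,0,0,0.3],
    [0,0,0,0,0,0,0.3],
    [0,0,0,0,0,0,0.3],
    [0,0,0,0,0,-0.3,0.3],
    [0,0,0,0,0,-0.8,0.3],
    [0,0,0,0,0,-0.9,0.3],
    [0,0,0,0,0,-0.8,0.3],
    [0,0,0,0,0,0,-0.4],
  ],
)

```text
clock: 11.3
tool_pos: [0.615, -0.2187, 0.2114]
eef_rot: [[1.0, -0.0, 0.005], [-0.0, -1.0, -0.002], [0.005, 0.002, -1.0]]
wrist_force: [0.1, 0.0, -0.3]
width: 0.0388
grasp_force: 0.0
```

arm_command(
  commands=[
    [0,0,0,-0.7,-0.47,0,-0.4],
    [0,0,0,-0.7,-0.47,0,-0.4],
    [0,0,0,-0.7,-0.47,0,-0.4],
    [0,0,0,-0.7,-0.47,0,-0.4],
    [0,0,0,-0.7,-0.47,0,-0.4],
    [0,0,0,-0.7,-0.47,0,-0.4],
    [0,0,0,-0.7,-0.47,0,-0.4],
    [0,0,0,-0.5,-0.43,0,-0.4],
    [0,0,0,0,0,0,-0.4],
    [0,0,0,0,0,0,-0.4],
  ],
)

```text
clock: 12.55
tool_pos: [0.4518, -0.1067, 0.2082]
eef_rot: [[1.0, 0.0, 0.001], [0.0, -1.0, -0.0], [0.001, 0.0, -1.0]]
wrist_force: [-0.1, 0.9, 0.4]
width: 0.0616
grasp_force: 0.0
```

```bash
python3 - <<'E'
from h import *
s,im,d=cam("wrist"); np.savez("w4.npz",im=im,d=d,**{k:s[k] for k in("tool_pos","eef_rot")})
t,it,dt=cam("top")
save("w4.png",np.hstack([im,cv2.resize(it[110:230,120:240],(288,384))[:, :288]])); print(s["tool_pos"],s["clock"],s["width"],s["wrist_force"])
P=pts("wrist",d,s); z=P[...,2]
m=(abs(P[...,1]+.107)<.03)&(P[...,0]<.462)&(P[...,0]>.42)&(z>.10)&(z<.14); print(m.sum())
if m.sum()>20: mrect("wrist",m,.119,s,"pull"); print(np.percentile(P[m],[1,50,99],axis=0))
Q=pts("top",dt); q=(abs(Q[...,0]-.613)<.04)&(abs(Q[...,1]+.218)<.02)&(Q[...,2]>.14); print("tab",np.percentile(Q[q],[2,50,98],axis=0))
print(proj("wrist",[.451,-.107,.121],s))
E
```

```text
[ 0.45182748 -0.10665654  0.20818582] 12.55 0.06163070101770256 [-0.06376525  0.8725405   0.39755894]
714
pull px [255.4 197.1] 714 c [ 452.8 -107.5] wh [25.3 19.5] long axis deg 89.98
[[ 0.44267475 -0.11997157  0.11420392]
 [ 0.45324544 -0.10705775  0.1207177 ]
 [ 0.46160981 -0.09496726  0.12337316]]
tab [[ 0.59977616 -0.22455192  0.14283274]
 [ 0.61084412 -0.22072551  0.15860719]
 [ 0.62469575 -0.21591741  0.16324668]]
(np.float64(254.93436867968683), np.float64(199.54009701846087))
```

View pics/w4.png

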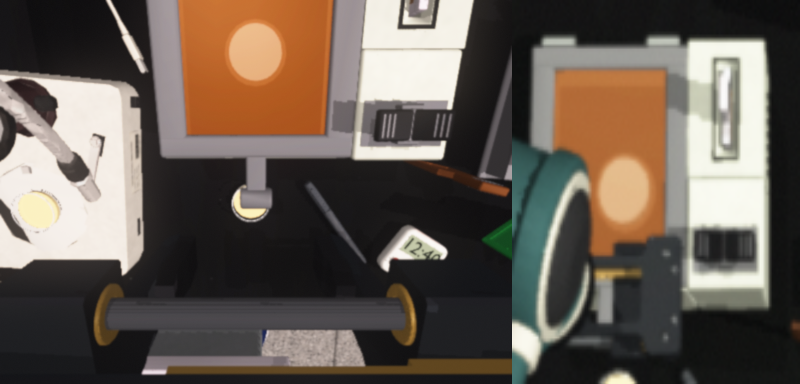

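The filter is home: tab top at about 0.16 m. The pull bar is at (256,197), measured at (0.452, -0.107). I'll pinch it and tug.

arm_command(
  commands=[
    [0,0,0,0,0,0.8,-0.4],
    [0,0,0,0,0,0.8,-0.4],
    [0,0,0,0,0,0.8,-0.4],
    [0,0,0,0,0,0.8,-0.4],
    [0,0,0,0,0,0.6,-0.4],
    [0,0,0,0,0,0,-0.4],
    [0,0,0,0,0,0,1],
    [0,0,0,0,0,0,1],
    [0,0,0,0,0,0,1],
    [0,0,0,0,0,0,1],
  ],
  grip_force=20,
)

```text
clock: 13.9
tool_pos: [0.4517, -0.1073, 0.0947]
eef_rot: [[1.0, 0.001, 0.001], [0.001, -1.0, -0.002], [0.001, 0.002, -1.0]]
wrist_force: [-1.2, -0.6, 0.3]
width: 0.0257
grasp_force: 20.0
```

arm_command(
  commands=[
    [0,0,0,0,0,-0.1,1],
    [0,0,0,0,0,-0.1,1],
    [0,0,0,0,0,-0.1,1],
    [0,0,0,0,0,0,1],
  ],
)

```text
clock: 14.4
tool_pos: [0.4512, -0.1072, 0.1009]
eef_rot: [[1.0, 0.0, 0.001], [0.0, -1.0, -0.002], [0.001, 0.002, -1.0]]
wrist_force: [8.4, -8.7, -18.7]
width: 0.0257
grasp_force: 20.0
```

arm_command(
  commands=[
    [0,0,0,0,0,-0.07,1],
    [0,0,0,0,0,0,1],
  ],
)

```text
clock: 14.65
tool_pos: [0.4506, -0.1072, 0.1021]
eef_rot: [[1.0, 0.0, -0.0], [0.0, -1.0, -0.001], [-0.0, 0.001, -1.0]]
wrist_force: [8.7, -9.0, -23.8]
width: 0.0256
grasp_force: 20.0
```

The lid is caught: it rose a few mm, then stopped against 24 N. I'll lower it, let go, and turn the tool 90° for the rocker, so the fingertips are narrow along the rocker.

arm_command(
  commands=[
    [0,0,0,0,0,0.2,1],
    [0,0,0,0,0,0.17,1],
    [0,0,0,0,0,0,-0.1],
    [0,0,0,0,0,0,-0.1],
    [0,0,0,0,0,0,-0.1],
    [0,0,0,0,0,-0.8,-0.1],
    [0,0,0,0,0,-0.9,-0.1],
    [0,0,0,0,0,-0.9,-0.1],
    [0,0,-0.9,0,0,-0.4,1],
    [0,0,-1,0,0,0,1],
  ],
)

```text
clock: 15.9
tool_pos: [0.4521, -0.1065, 0.1856]
eef_rot: [[0.98, 0.201, 0.003], [0.201, -0.98, -0.001], [0.003, 0.001, -1.0]]
wrist_force: [-0.7, -0.6, -0.1]
width: 0.0305
grasp_force: 0.0
```

arm_command(
  commands=[
    [0,0,-1,0,0,0,1],
    [0,0,-1,0,0,0,1],
    [0,0,-1,0,0,0,1],
    [0,0,-1,0,0,0,1],
    [0,0,-1,0,0,0,1],
    [0,0,-1,0,0,0,1],
    [0,0,-1,0,0,0,1],
    [0,0,-1,0,0,0,1],
    [0,0,-1,0,0,0,1],
    [0,0,-1,0,0,0,1],
  ],
)

```text
clock: 17.15
tool_pos: [0.451, -0.1062, 0.1839]
eef_rot: [[0.316, 0.949, -0.0], [0.949, -0.316, 0.0], [0.0, -0.0, -1.0]]
wrist_force: [0.6, -0.9, 0.3]
width: 0.0002
grasp_force: 0.0
```

arm_command(
  commands=[
    [0,0,-1,-0.3,0,0,1],
    [0,0,-1,-0.6,0.5,0,1],
    [0,0,-1,-0.7,0.5,0,1],
    [0,0,0,-0.7,0.5,0,1],
    [0,0,0,-0.7,0.5,0,1],
    [0,0,0,0,0,0,1],
    [0,0,0,0,0,0,1],
  ],
)

```text
clock: 18.02
tool_pos: [0.5005, -0.2001, 0.1837]
eef_rot: [[0.011, 1.0, -0.001], [1.0, -0.011, 0.001], [0.001, -0.001, -1.0]]
wrist_force: [-0.8, -0.1, -0.3]
width: 0.0004
grasp_force: 0.0
```

```bash
python3 - <<'E'
from h import *
w,im,d=load("w4.npz"); P=pts("wrist",d,w); z=P[...,2]
m=(z>.127)&(z<.15)&(abs(P[...,1]+.218)<.04)&(P[...,0]<.56)&(P[...,0]>.45); print(np.percentile(P[m],[2,50,98],axis=0).round(4))
s,im,d=cam("wrist"); np.savez("w5.npz",im=im,d=d,**{k:s[k] for k in("tool_pos","eef_rot")}); save("w5.png",im)
print(s["tool_pos"],s["eef_rot"].round(3),s["clock"],s["width"],s["qpos"])
P=pts("wrist",d,s); z=P[...,2]; 
m=(z>.127)&(z<.15)&(abs(P[...,1]+.218)<.04)&(P[...,0]<.56)&(P[...,0]>.45); X=P[m];print(len(X),np.percentile(X,[2,50,98],axis=0).round(4))
for y in np.arange(-.25,-.18,.006):
    q=X[abs(X[:,1]-y)<.003]; print(round(y,3),len(q),np.median(q,0).round(4) if len(q) else "",np.ptp(q[:,0]).round(3) if len(q) else "")
E
```

```text
[[ 0.4994 -0.243   0.1299]
 [ 0.5118 -0.2182  0.1347]
 [ 0.5233 -0.1904  0.1396]]
[ 0.50050261 -0.20007023  0.18367969] [[ 0.011  1.    -0.001]
 [ 1.    -0.011  0.001]
 [ 0.001 -0.001 -1.   ]] 18.025 0.00040327736086944203 [-2.44506234e+01  2.88037033e+00  1.11968207e+02  2.50139095e-02
  6.52347096e+01 -2.38479279e+01]
1142 [[ 0.4984 -0.2215  0.1298]
 [ 0.5109 -0.2029  0.1367]
 [ 0.5234 -0.1909  0.14  ]]
-0.25 0  
-0.244 0  
-0.238 0  
-0.232 0  
-0.226 13 [ 0.5228 -0.2244  0.1304] 0.002
-0.22 44 [ 0.5225 -0.2196  0.1309] 0.005
-0.214 198 [ 0.5117 -0.2131  0.1335] 0.027
-0.208 238 [ 0.5102 -0.2083  0.1354] 0.027
-0.202 231 [ 0.5101 -0.2019  0.1371] 0.021
-0.196 246 [ 0.51   -0.1958  0.1388] 0.022
-0.19 172 [ 0.51   -0.1915  0.1384] 0.021
-0.184 0
```

arm_command(
  commands=[
    [0,0,0,0.2,0.35,0.4,1],
    [0,0,0,0,0,0.5,1],
    [0,0,0,0,0,0.4,1],
    [0,0,0,0,0,0.1,1],
    [0,0,0,0,0,0.1,1],
    [0,0,0,0,0,0.1,1],
    [0,0,0,0,0,0.1,1],
    [0,0,0,0,0,0,1],
  ],
)

```text
clock: 19.08
tool_pos: [0.5119, -0.195, 0.1332]
eef_rot: [[0.011, 1.0, 0.001], [1.0, -0.011, -0.0], [-0.0, 0.001, -1.0]]
wrist_force: [-1.2, 0.4, 0.6]
width: 0.0002
grasp_force: 0.1
```

arm_command(
  commands=[
    [0,0,0,0,0,0.05,1],
    [0,0,0,0,0,0.05,1],
    [0,0,0,0,0,0.05,1],
    [0,0,0,0,0,0.05,1],
    [0,0,0,0,0,0,1],
  ],
)

```text
clock: 19.7
tool_pos: [0.5121, -0.1943, 0.1289]
eef_rot: [[0.011, 1.0, 0.001], [1.0, -0.011, 0.001], [0.001, 0.001, -1.0]]
wrist_force: [-3.7, 4.9, 11.5]
width: 0.0008
grasp_force: 6.0
```

arm_command(
  commands=[
    [0,0,0,0,0,0.05,1],
    [0,0,0,0,0,0.05,1],
    [0,0,0,0,0,0,1],
    [0,0,0,0,0,0,1],
  ],
)

```text
clock: 20.2
tool_pos: [0.5121, -0.1944, 0.1285]
eef_rot: [[0.011, 1.0, 0.001], [1.0, -0.011, 0.001], [0.001, 0.001, -1.0]]
wrist_force: [-10.1, 7.9, 24.9]
width: 0.0005
grasp_force: 13.3
```

The rocker stopped hard at full travel with 25 N. I'll go back to the pull.

arm_command(
  commands=[
    [0,0,0,0,0,-0.5,1],
    [0,0,0,0,0,-0.8,1],
    [0,0,0,0,0,-0.8,1],
    [0,0,0,0.73,-0.5,0,-0.4],
    [0,0,0,0.73,-0.5,0,-0.4],
    [0,0,0,0.73,-0.5,0,-0.4],
    [0,0,0,0.73,-0.5,0,-0.4],
    [0,0,1,0,0,0,-0.4],
    [0,0,1,0,0,0,-0.4],
    [0,0,1,0,0,0,-0.4],
  ],
)

```text
clock: 21.45
tool_pos: [0.4525, -0.1067, 0.1869]
eef_rot: [[0.322, 0.947, -0.0], [0.947, -0.322, -0.0], [-0.0, 0.0, -1.0]]
wrist_force: [-0.0, -0.3, -0.4]
width: 0.0619
grasp_force: 0.0
```

arm_command(
  commands=[
    [0,0,1,0,0,0,-0.4],
    [0,0,1,0,0,0,-0.4],
    [0,0,1,0,0,0,-0.4],
    [0,0,1,0,0,0,-0.4],
    [0,0,1,0,0,0,-0.4],
    [0,0,1,0,0,0,-0.4],
    [0,0,1,0,0,0,-0.4],
    [0,0,1,0,0,0,-0.4],
    [0,0,1,0,0,0,-0.4],
    [0,0,1,0,0,0,-0.4],
  ],
)

```text
clock: 22.7
tool_pos: [0.4525, -0.1069, 0.1869]
eef_rot: [[0.981, 0.194, -0.0], [0.194, -0.981, -0.0], [-0.0, 0.0, -1.0]]
wrist_force: [0.8, -0.3, 0.0]
width: 0.0619
grasp_force: 0.0
```

arm_command(
  commands=[
    [0,0,1,0,0,0,-0.4],
    [0,0,0.9,0,0,0,-0.4],
    [0,0,0,0,0,0,-0.4],
    [0,0,0,0,0,0,-0.4],
  ],
)

```text
clock: 23.2
tool_pos: [0.4526, -0.1067, 0.187]
eef_rot: [[1.0, 0.001, -0.0], [0.001, -1.0, -0.0], [-0.0, 0.0, -1.0]]
wrist_force: [-0.9, -0.3, 0.2]
width: 0.0616
grasp_force: 0.0
```

```bash
python3 - <<'E'
from h import *
s,im,d=cam("wrist"); save("w6.png",im)
print(s["tool_pos"],s["eef_rot"].round(3),s["clock"],s["width"],s["qpos"])
P=pts("wrist",d,s); z=P[...,2]
m=(abs(P[...,1]+.107)<.03)&(P[...,0]<.462)&(P[...,0]>.42)&(z>.10)&(z<.14); mrect("wrist",m,.119,s,"pull")
q=(abs(P[...,0]-.511)<.008)&(z>.12)&(z<.15)
for y in np.arange(-.245,-.185,.008):
    a=P[q&(abs(P[...,1]-y)<.004)]; print(round(y,3),len(a),np.median(a,0).round(4) if len(a) else "")
E
```

```text
[ 0.45255365 -0.10670512  0.18698185] [[ 1.     0.001 -0.   ]
 [ 0.001 -1.    -0.   ]
 [-0.     0.    -1.   ]] 23.2 0.061602669945550546 [-1.63290691e+01 -5.74649073e+00  1.20012681e+02 -1.17895654e-02
  6.57395461e+01  7.35929321e+01]
pull px [255.1 206.3] 834 c [ 453.1 -107.1] wh [19.6 25.4] long axis deg -89.94
-0.245 14 [ 0.5099 -0.2412  0.1445]
-0.237 432 [ 0.5112 -0.2365  0.1443]
-0.229 467 [ 0.5111 -0.2289  0.1399]
-0.221 422 [ 0.5112 -0.221   0.1351]
-0.213 344 [ 0.5109 -0.2131  0.1319]
-0.205 325 [ 0.5109 -0.205   0.1308]
-0.197 328 [ 0.5114 -0.197   0.1299]
-0.189 236 [ 0.5113 -0.1905  0.1281]
```

The rocker's lid end is now down at about 0.128 m and its far end is raised, so the press was full. I'll grip the pull again and start the arc.

arm_command(
  commands=[
    [0,0,0,0,0,0.7,-0.4],
    [0,0,0,0,0,0.8,-0.4],
    [0,0,0,0,0,0.8,-0.4],
    [0,0,0,0,0,0.78,-0.4],
    [0,0,0,0,0,0,-0.4],
    [0,0,0,0,0,0,1],
    [0,0,0,0,0,0,1],
    [0,0,0,0,0,0,1],
    [0,0,0,0,0,0,1],
  ],
  grip_force=20,
)

```text
clock: 24.38
tool_pos: [0.4531, -0.1073, 0.0954]
eef_rot: [[1.0, 0.001, 0.001], [0.001, -1.0, -0.002], [0.001, 0.002, -1.0]]
wrist_force: [-0.1, -0.9, 1.4]
width: 0.0258
grasp_force: 20.0
```

arm_command(
  commands=[
    [0,0,0,0.01,0,-0.36,1],
    [0,0,0,0,0,0,1],
    [0,0,0,0,0,0,1],
  ],
)

```text
clock: 24.75
tool_pos: [0.4531, -0.1072, 0.1057]
eef_rot: [[1.0, 0.0, 0.001], [0.0, -1.0, -0.001], [0.001, 0.001, -1.0]]
wrist_force: [0.6, -6.2, -2.2]
width: 0.0257
grasp_force: 20.0
```

It comes freely: 10 mm of lift at 2 N. I'll continue the arc.

arm_command(
  commands=[
    [0,0,0,0.03,0,-0.36,1],
    [0,0,0,0.05,0,-0.36,1],
    [0,0,0,0.07,0,-0.36,1],
    [0,0,0,0.08,0,-0.35,1],
    [0,0,0,0.1,0,-0.35,1],
    [0,0,0,0.12,0,-0.34,1],
    [0,0,0,0.14,0,-0.33,1],
    [0,0,0,0.16,0,-0.33,1],
    [0,0,0,0.17,0,-0.32,1],
    [0,0,0,0,0,0,1],
  ],
)

```text
clock: 26.0
tool_pos: [0.4797, -0.1072, 0.1987]
eef_rot: [[1.0, 0.0, -0.002], [0.0, -1.0, -0.001], [-0.002, 0.001, -1.0]]
wrist_force: [-2.0, -5.3, -0.5]
width: 0.0254
grasp_force: 20.0
```

arm_command(
  commands=[
    [0,0,0,0.19,0,-0.31,1],
    [0,0,0,0.2,0,-0.3,1],
    [0,0,0,0.22,0,-0.29,1],
    [0,0,0,0.24,0,-0.28,1],
    [0,0,0,0.25,0,-0.26,1],
    [0,0,0,0.26,0,-0.25,1],
    [0,0,0,0.28,0,-0.23,1],
    [0,0,0,0.29,0,-0.22,1],
    [0,0,0,0.3,0,-0.2,1],
    [0,0,0,0.31,0,-0.19,1],
  ],
)

```text
clock: 27.25
tool_pos: [0.5557, -0.107, 0.2745]
eef_rot: [[1.0, -0.0, -0.003], [-0.0, -1.0, -0.001], [-0.003, 0.001, -1.0]]
wrist_force: [-2.4, -3.3, 1.6]
width: 0.0262
grasp_force: 20.0
```

arm_command(
  commands=[
    [0,0,0,0,0,0,1],
    [0,0,0,0,0,0,1],
    [0,0,0,0,0,0,1],
    [0,0,0,0,0,0,1],
  ],
)

```text
clock: 27.75
tool_pos: [0.5559, -0.107, 0.2746]
eef_rot: [[1.0, -0.0, -0.001], [-0.0, -1.0, -0.001], [-0.001, 0.001, -1.0]]
wrist_force: [-3.9, -4.1, 4.3]
width: 0.0258
grasp_force: 20.0
```

```bash
python3 - <<'E'
from h import *
s,im,d=cam("scene"); s2,i2,d2=cam("top"); save("f.png",np.hstack([cv2.resize(im[80:280,120:320],(384,384)),cv2.resize(i2[100:240,110:250],(384,384))]))
x,y,z=s["tool_pos"]; print(s["tool_pos"],s["clock"],s["width"],s["wrist_force"],np.degrees(np.arctan2(z+.019-.112,.660-x)),np.hypot(z+.019-.112,.660-x))
E
```

```text
[ 0.55589451 -0.10701235  0.27455938] 27.75 0.025788297475188526 [-3.85480742 -4.1400139   4.27947479] 60.170197247406904 0.2092886976509506
```

View pics/f.png

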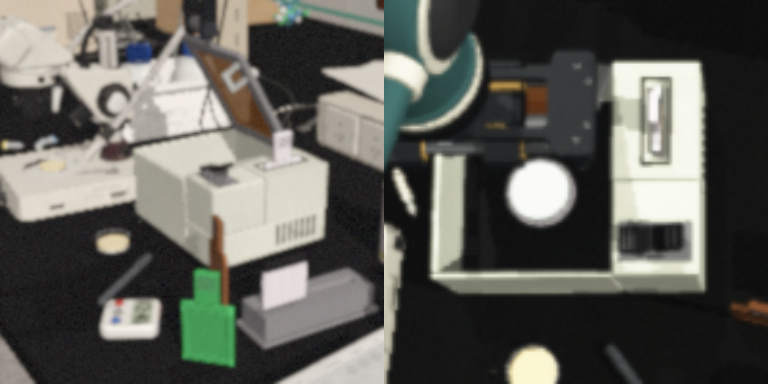

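The lid is open at about 60° and held at the pull, the filter is home in its slot, and the blank, the decoys and everything else are undisturbed. Handing in.

```bash
python3 -c "
from plant import r
print(r.finish_job())"
```

```text
the job is handed in; nothing more can be done
None
```

The filter is fully home in the console slot, the tug showed the lid was bolted, the rocker was pressed fully to draw the bolt, and I handed the job in at about 28 s with the arm holding the lid at about 60°.

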